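# Load a lock backplate onto the tilted drill jig's dowel pins under its bush arm

## Task

Get the aluminium backplate ready for drilling: swing the bush arm of the tilted drill jig well out to the side, lower the plate over the jig's two dowel pins (large hole on the large pin) until it rests flush on the pad, then swing the bush arm back over the plate against its stop. Feel the plate onto the pins gently, without forcing it, and leave the other things on the bench where they are.

Things in the scene. Friction and masses are not known exactly. Their poses are not given: they have to be found in the camera images.
- plate: Bare aluminium backplate, 112 x 60 x 14 mm, lying flat on the bench. Origin: centre of its underside; x along the 112 mm length towards the large hole, z up through the thickness. Two through holes on its long centre line: 13.2 mm wide at x = +36 mm, 9.2 mm wide at x = -36 mm. The small screw marks in its corners are only shallow. Grip it across the 60 mm width.
- hole_large (a point): Centre of the large hole (13.2 mm) at the plate's underside; axes as the plate.
- hole_small (a point): Centre of the small hole (9.2 mm) at the plate's underside; axes as the plate.
- jig_bed: Tilted bed of a heavy grey drill jig, fixed. Origin: centre of the top face of its raised rest pad (108 mm along x, 42 mm across y: narrower than the plate, so fingers fit down both sides). z: normal to the bed, 30 degrees off vertical, leaning to the robot; x: uphill, away from the robot; y: left. Bed face at z = -15 mm, x = -74 to 98, y = -53 to 53 mm. The two dowel pins point along z.
- pin_large_base (a point): Foot of the large dowel pin on the pad's top face, at x = +36 mm of jig_bed; axes as jig_bed. Pin 12 mm in diameter, 19 mm high; its top 2.4 mm tapers to 9.2 mm in diameter.
- pin_small_base (a point): Foot of the small dowel pin on the pad's top face, at x = -36 mm of jig_bed; axes as jig_bed. Pin 8 mm in diameter, 17 mm high; its top 2.4 mm tapers to 5.2 mm in diameter.
- bush_arm_pivot (a point): Point on the bush arm's pivot axis (along z of jig_bed) at x = 78, y = 0, z = 63 mm of jig_bed, level with the middle of the knob; axes as jig_bed. The pivot post is 28 mm wide at most; a stop block stands beside it at y = 15 to 25 mm, top at z = 31 mm.
- bush_arm_knob (a point): Middle of the upright round black knob, 16 mm in diameter and 36 mm high, on the end of the bush arm, 112 mm from the pivot axis; z is the knob's axis (along z of jig_bed), x points to the pivot. The arm is a 22 mm wide bar, 29 to 39 mm above the pad's top face; its drill bush, 78 mm from the pivot, ends 17 mm above that face, so it passes 3 mm over a seated plate.
- jig_arm (a joint): Swing of the bush arm in rad: 0 = over the middle of the pad, against its stop, pointing downhill to the robot; grows to 1.95 as it swings out to the robot's right (towards -y of jig_bed). It is stiff enough to stay where it is left.
- tape_measure: Bystander: tape measure, 36 x 82 x 65 mm, origin at the centre of its underside.
- can_small: Bystander: small aerosol can, 58 mm diameter, 150 mm high, origin at the centre of its foot.
- screw_jar: Bystander: jar of screws, 63 mm diameter, 80 mm high, origin at the centre of its foot.
- tape_black: Bystander: roll of black tape lying flat, 70 mm diameter, 18 mm high, origin at the centre of its underside.
- padlock: Bystander: padlock lying flat, 62 x 40 x 17 mm, origin at the centre of its underside.

How it is judged:
By the outcome, as a careful person would: the job done as asked, in the order asked, and still so for the second after the job is handed in, with the robot touching nothing.
It also fails if it takes over 70 s, if anything falls off the work surface, if the arm or the gripper's body presses on something with over 40 N, if the wrist force passes 120 N, or if a joint passes its speed limit or range.

## Robot

A 7-joint arm with a two-finger parallel gripper is mounted at the origin on a cart in front of the work surface, level with it; the furniture and walls round the work are solid. World frame = base frame: x ahead of the robot, y to its left, z up, the work surface at z = 0. Lengths are in m, angles in rad, forces in N, time in s.
With the tool pointing down it reaches from about 0.4 to 0.85 m from the base axis. Payload 4.5 kg.
Tool frame: the origin (TCP) lies at the very end of the fingers, on their centre line; the grasp point (between the pads) lies 19 mm behind it; z points along the fingers, y is the line along which they close (so a half turn about z gives the same grasp; the last joint's range is limited). The gripper opens to 88 mm and grips with 3 to 60 N. Pads are 18 mm wide; open, the fingers measure 123 mm over their backs; the gripper's body (75 mm by 187 mm) begins 45 mm behind the grasp point.
Start: joints at [-1.09, 0.689, -0.195, 1.565, 0.157, 0.902, -0.215], TCP at [0.27, 0.564, 0.239] pointing down, gripper open.
Joint ranges: [-3.01, 3.01], [-0.46, 2.08], [-1.47, 1.51], [0.13, 2.56], [-1, 4.14], [0.04, 2.09], [-2.66, 2.66]. Speed limits (rad/s): [2.57, 2.57, 3.14, 3.14, 3.14, 3.14, 3.14].

## Interface

Orientations are given as a 3x3 rotation matrix whose columns are the frame's x, y, z axes.
In Python, from cell import r gives the robot as it stands.
- The arm moves only by the shell command python3 -m creep 'ROWS' [FORCE]. ROWS is JSON, one flat list of numbers, 5 for each row, row after row: the shift along the tool's x, y, z in units of 0.04 m (1.0 is 0.04 m), then the turn about the tool's z in units of 0.12 rad (1.0 is 0.12 rad), then the opening, from -1 (shut) to 1 (fully open). In form: [tx, ty, tz, roll, gripper, tx, ty, tz, roll, gripper, ...]. A call has 1 to 10 rows; each row shifts and turns the commanded pose from where the row before left it, along the tool's axes as they then stand; what a row does not reach is not made up. A row lasts 1/10 s, in which the tool goes at most 50 mm and 8.59 degrees, less where a joint would pass 70% of its speed; a pose out of reach is approached as far as the arm can. A call with a number of a shift or a turn outside -1 to 1 is refused whole. A call with a gripper value outside its range is refused whole. The fingers move at their own pace and stop on an object; FORCE is the grip in N (left out, the last holds). Time passes only in rows, so rows that do not move let the fingers close. It gives the time, the measured TCP pose, the force, the opening and the grip force at its end, in the units of the state.
- r.sense(): the state, without advancing time (a new reading comes with each control period).
- r.get_image(name): name is "side" or "top"; returns the picture (384x512x3 uint8, blue, green, red); there is no depth.
- r.camera_info(name): a dict with "intrinsics" (3x3 intrinsics, pixels), "position" and "attitude" of the camera in the world. Camera axes: x right, y down, z forward; pixel columns grow to the right and rows downward; lengths in m; the calibration is good to about 2 mm. A picture is of the moment at which its call begins. camera_info takes no time and is no camera call.
- r.job_done(): hands the job in; it is judged then, once.
The state is a dict: "t": time; "joint_pos": joint angles; "joint_vel": joint speeds; "effort": joint torques, N m; "position": TCP position; "ee_rot": TCP orientation; "force": force on the tool from outside, world axes, zero at the start; "moment": the same for the moment, N m; "opening": opening from 0.0 (shut) to 1.0 (fully open); "finger_force": force on a finger pad.
Only numpy, scipy, OpenCV 4.12 (cv2) and the standard library are available. Lean on these libraries where they do the work, as an engineer would, in place of code of your own. Each camera call takes 0.05 s, during which the arm holds its last target. There are 200 camera calls.

## Working session

There is one attempt and no reset: what is moved stays moved. The work goes in short steps, Python scripts to look and compute and a shell command to move; the robot and the scene stay as the last step left them, time stands still between calls to the robot, and variables do not carry over. Pictures are saved under pics/ and viewed, at most 12 in all, crops included, and the job is handed in when it is done.

```bash
ls; mkdir -p pics; python3 - <<'E'
from cell import r
import cv2,numpy as np
np.set_printoptions(precision=4,suppress=True)
for n in("side","top"):
    im=r.get_image(n);cv2.imwrite(f"pics/{n}0.png",im)
    c=r.camera_info(n);print(n,c)
s=r.sense();print(s)
E
```

```text
pics
side {'intrinsics': array([[365.0078,   0.    , 253.4771],
       [  0.    , 365.0078, 188.3592],
       [  0.    ,   0.    ,   1.    ]]), 'position': array([ 0.3731, -0.3458,  0.9201]), 'attitude': array([[ 0.9721, -0.1874,  0.1407],
       [-0.2343, -0.7689,  0.5948],
       [-0.0033, -0.6113, -0.7914]])}
top {'intrinsics': array([[352.0398,   0.    , 254.4081],
       [  0.    , 352.0398, 186.0003],
       [  0.    ,   0.    ,   1.    ]]), 'position': array([0.4495, 0.2584, 0.9871]), 'attitude': array([[ 0.0109, -0.999 ,  0.0424],
       [-0.9998, -0.0117, -0.0181],
       [ 0.0186, -0.0422, -0.9989]])}
{'t': 0.1, 'joint_pos': array([-1.0902,  0.6899, -0.1945,  1.5662,  0.1573,  0.9025, -0.2151]), 'joint_vel': array([-0.0014, -0.0029,  0.0017, -0.0016, -0.0007,  0.0016, -0.002 ]), 'effort': array([ -0.0038, -52.8501,  -1.2714, -15.3836,  -0.0525,   0.002 ,
         0.    ]), 'position': array([0.2699, 0.5631, 0.238 ]), 'ee_rot': array([[-0.9019,  0.432 , -0.0006],
       [ 0.432 ,  0.9019, -0.0015],
       [-0.0002, -0.0016, -1.    ]]), 'force': array([-0.8316,  0.0063,  0.4766]), 'moment': array([-0.0123, -0.0342, -0.0367]), 'finger_force': 0.0, 'opening': 0.9976494135318719}
```

View pics/side0.png

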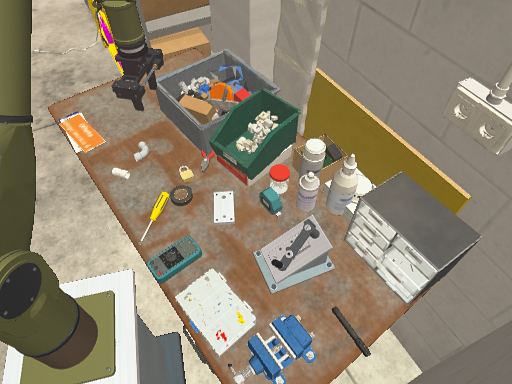

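View pics/top0.png

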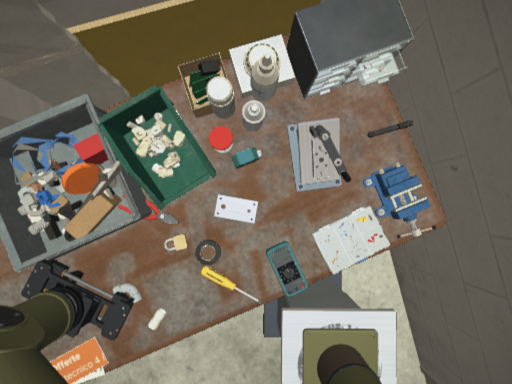

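The bench has the jig at top px (315,155), side (293,252), with its arm swung partly over the pad, knob near top (347,178). The plate is at top (236,208), side (223,206). Next I zoom both views.

```bash
python3 - <<'E'
import cv2,numpy as np
t=cv2.imread("pics/top0.png");s=cv2.imread("pics/side0.png")
R=lambda im,x,y,w,h,k:cv2.resize(im[y:y+h,x:x+w],None,fx=k,fy=k,interpolation=cv2.INTER_CUBIC)
a=R(t,282,110,80,90,6); b=R(t,206,188,60,45,5)
cv2.imwrite("pics/zt.png",np.hstack([a,cv2.copyMakeBorder(b,0,540-225,0,0,0)]))
a=R(s,248,210,90,86,6); b=R(s,205,185,36,44,5)
cv2.imwrite("pics/zs.png",np.hstack([a,cv2.copyMakeBorder(b,0,516-220,0,0,0)]))
E
```

```text
(no output)
```

View pics/zt.png

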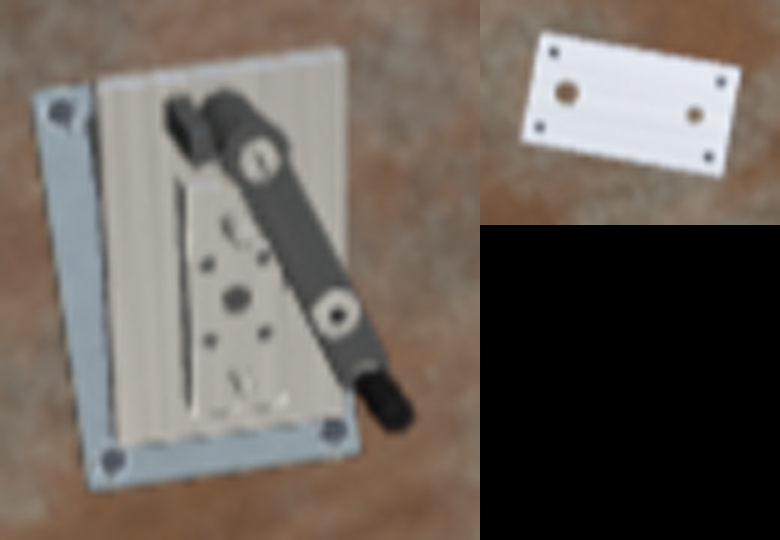

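View pics/zs.png

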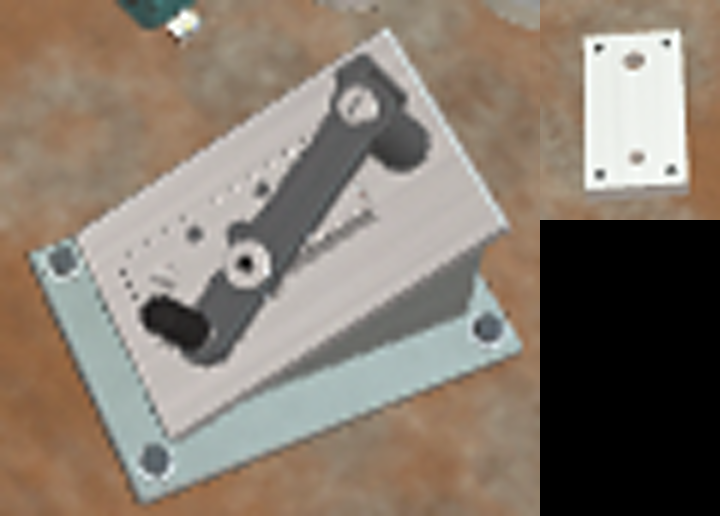

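Top zoom: bush arm swung about 0.5 rad, pivot washer at px (325.3,136.7), knob around (346,177), bed corners UL (298,123), UR (339,118), DL (301.6,183.5). The plate's large hole is at its left (+y) end. In the side zoom the same features are all visible, so I triangulate them.

```bash
cat > h.py <<'E'
import cv2,numpy as np
from cell import r
from scipy.optimize import least_squares
np.set_printoptions(precision=4,suppress=True)
C={n:r.camera_info(n) for n in("side","top")}
def ray(n,p):
    c=C[n];d=c["attitude"]@np.linalg.solve(c["intrinsics"],[p[0],p[1],1.]);return c["position"],d/np.linalg.norm(d)
def plane(n,p,z):
    o,d=ray(n,p);return o+d*(z-o[2])/d[2]
def tri(pt,ps):
    A=[];b=[]
    for n,p in(("top",pt),("side",ps)):
        o,d=ray(n,p);P=np.eye(3)-np.outer(d,d);A.append(P);b.append(P@o)
    X=np.linalg.solve(A[0]+A[1],b[0]+b[1]);return X,np.linalg.norm(A[0]@X-b[0])
def proj(n,X):
    c=C[n];q=c["intrinsics"]@(c["attitude"].T@(np.asarray(X)-c["position"]));return q[:2]/q[2]
def Rj(yaw,t=np.pi/6):
    c,s=np.cos(yaw),np.sin(yaw);Z=np.array([[c,-s,0],[s,c,0],[0,0,1]])
    return Z@np.array([[np.cos(t),0,-np.sin(t)],[0,1,0],[np.sin(t),0,np.cos(t)]])
E
python3 - <<'E'
from h import *
zt=lambda X,Y:(282+(X+.5)/6-.5,110+(Y+.5)/6-.5)
zs=lambda X,Y:(248+(X+.5)/6-.5,210+(Y+.5)/6-.5)
f={"UL":(zt(97,80),zs(385,30)),"UR":(zt(344,48),zs(507,228)),"DL":(zt(118,443),zs(78,238)),"piv":(zt(260,160),zs(357,104)),"bush":(zt(337,315),zs(245,263)),"knobtop":(zt(397,412),zs(165,312))}
T={k:tri(*v) for k,v in f.items()}
for k in T:print(k,T[k][0],T[k][1])
M={"UL":[.098,.053,-.015],"UR":[.098,-.053,-.015],"DL":[-.074,.053,-.015]}
def res(v):
    R=Rj(v[3]);o=[]
    for k,m in M.items():
        X=v[:3]+R@m
        o+=list(proj("top",X)-f[k][0])+list(proj("side",X)-f[k][1])
    o+=list(proj("side",v[:3]+R@[-.074,-.053,-.015])-zs(172,438))
    # pivot washer on axis
    w=R.T@(T["piv"][0]-v[:3]);o+=list((w[:2]-[.078,0])/.0028)
    return o
s=least_squares(res,[.55,.1,.08,0]);print(s.x,np.round(s.fun,2))
R=Rj(s.x[3])
for k in T:print(k,R.T@(T[k][0]-s.x[:3]))
# plate
for n,box in(("top",(206,188,60,45)),("side",(205,185,36,44))):
    im=r.get_image(n);x,y,w,h=box;g=im[y:y+h,x:x+w].astype(int).min(2)
    m=(g>(125 if n=="top" else 150)).astype(np.uint8)
    cs,hi=cv2.findContours(m,cv2.RETR_CCOMP,cv2.CHAIN_APPROX_NONE)
    for c,hh in zip(cs,hi[0]):
        if len(c)>6:print(n,len(c),cv2.minAreaRect(c)[0]+np.array([x,y]),cv2.minAreaRect(c)[1:],hh[3])
z5=lambda X,Y:(206+(X-480+.5)/5-.5,188+(Y+.5)/5-.5)
y5=lambda X,Y:(205+(X-540+.5)/5-.5,185+(Y+.5)/5-.5)
for a,b in(((567,93),(633,60)),((695,115),(637,157))):print(tri(z5(*a),y5(*b)),plane("top",z5(*a),.014))
for c in((543,31),(740,67),(723,178),(521,142)):print(plane("top",z5(*c),.014))
E
```

```text
UL [0.6448 0.1362 0.1177] 0.0005452191452731865
UR [0.661  0.0325 0.1165] 0.00030446115611569525
DL [0.4996 0.1134 0.0321] 0.0010409262234982422
piv [0.6052 0.0777 0.1631] 0.0009193071564207824
bush [0.5485 0.0378 0.1266] 0.0010689163502572573
knobtop [0.5083 0.0174 0.1421] 0.0015098399263310522
[0.5625 0.0706 0.0812 0.1523] [-0.39 -0.14  0.44 -0.26  0.19 -0.55  0.31 -0.12 -0.36  0.03 -0.85 -0.03
 -0.43  0.83  0.14  0.19]
UL [ 0.0973  0.0523 -0.014 ]
UR [ 0.0969 -0.0526 -0.0152]
DL [-0.0728  0.0518 -0.0147]
piv [0.0784 0.0005 0.0493]
bush [ 0.0064 -0.0303  0.0487]
knobtop [-0.023  -0.0444  0.0836]
top 123 [235.676 208.532] ((41.769752502441406, 23.165666580200195), 10.30484676361084) -1
top 8 [248.5 210.5] ((2.8284268379211426, 2.8284268379211426), 45.0) 0
top 12 [223. 206.] ((4.242640495300293, 4.242640495300293), 45.0) 0
side 97 [224.  206.5] ((31.0, 20.0), 90.0) -1
side 8 [216.5 219.5] ((2.8284268379211426, 2.8284268379211426), 45.0) 0
side 7 [230.75 218.75] ((2.1213202476501465, 2.8284268379211426), 45.0) 0
side 8 [224. 216.] ((2.8284268379211426, 2.8284268379211426), 45.0) 0
side 12 [223.5 196.5] ((4.242640495300293, 4.242640495300293), 45.0) 0
(array([0.4351, 0.3266, 0.0134]), np.float64(0.0009522359126103415)) [0.4341 0.3267 0.014 ]
(array([0.4239, 0.2559, 0.0133]), np.float64(0.0011879739258862224)) [0.4228 0.256  0.014 ]
[0.4681 0.3404 0.014 ]
[0.4495 0.2315 0.014 ]
[0.3883 0.2402 0.014 ]
[0.4069 0.3516 0.014 ]
```

```bash
cat >> h.py <<'E'
JP=np.array([.5625,.0706,.0812]);YAW=.1523;JR=Rj(YAW)
def J(x,y,z):return JP+JR@(np.array([x,y,z])/1000)
def knob(th,dz=63):return J(78-112*np.cos(th),-112*np.sin(th),dz)
def go(target,yang=None):
    s=r.sense();E=s["ee_rot"];d=np.asarray(target)-s["position"]
    print("t",s["t"],"pos",s["position"],"F",s["force"],"op",s["opening"],"ff",s["finger_force"],"j7",s["joint_pos"][6])
    a=np.degrees(np.arctan2(E[1,1],E[0,1]));print("yang",a,"tool units",E.T@d/.04, "" if yang is None else -np.radians((yang-a+90)%180-90)/.12)
E
python3 -m creep '[0,0,0,-1,1, 0,0,0,-1,1, 0,0,0,-1,1, 0,0,0,-1,1, 0,0,0,-1,1, 0,0,0,0,1]' 
python3 - <<'E'
from h import *
k=knob(.405);print(k);go(k+[0,0,.06],98.7)
for th in np.arange(.405,1.6,.1):print(th,knob(th))
E
```

```text
t: 0.8
position: [0.2702, 0.5634, 0.2384]
ee_rot: [[-0.988, -0.153, -0.001], [-0.153, 0.988, -0.0], [0.001, -0.0, -1.0]]
force: [0.1, -0.0, 0.3]
opening: 1.0
finger_force: 0.0
[0.5167 0.0189 0.1233]
t 0.8 pos [0.2702 0.5634 0.2384] F [ 0.1017 -0.0135  0.3413] op 0.9997783861767573 ff 0.0 j7 0.2650817286249358
yang 98.78560046188063 tool units [ -4.0135 -14.3932   1.3798] 0.012450082508707567
0.405 [0.5167 0.0189 0.1233]
0.505 [0.5224 0.0096 0.1257]
0.605 [0.5289 0.001  0.1287]
0.705 [ 0.5361 -0.0069  0.1321]
0.8049999999999999 [ 0.5439 -0.0139  0.1359]
0.9049999999999999 [ 0.5523 -0.0201  0.1402]
1.005 [ 0.5611 -0.0253  0.1447]
1.105 [ 0.5703 -0.0294  0.1496]
1.2049999999999998 [ 0.5797 -0.0326  0.1547]
1.3049999999999997 [ 0.5893 -0.0346  0.16  ]
1.4049999999999998 [ 0.5991 -0.0355  0.1655]
1.5049999999999997 [ 0.6088 -0.0354  0.1711]
```

```bash
python3 -m creep '[-0.2,-0.72,0,0,1, -0.2,-0.72,0,0,1, -0.2,-0.72,0,0,1, -0.2,-0.72,0,0,1, -0.2,-0.72,0,0,1, -0.2,-0.72,0,0,1, -0.2,-0.72,0,0,1, -0.2,-0.72,0,0,1, -0.2,-0.72,0,0,1, -0.2,-0.72,0,0,1]' >/dev/null
python3 -m creep '[-0.2,-0.72,0,0,1, -0.2,-0.72,0,0,1, -0.2,-0.72,0,0,1, -0.2,-0.72,0,0,1, -0.2,-0.72,0,0,1, -0.2,-0.72,0,0,1, -0.2,-0.72,0,0,1, -0.2,-0.72,0,0,1, -0.2,-0.72,0,0,1, -0.2,-0.72,0,0,1]' >/dev/null
python3 -m creep '[0,0,0,0,0, 0,0,0,0,0]' >/dev/null
python3 - <<'E'
from h import *
go(knob(.405)+[0,0,-.016],98.7)
E
```

```text
t 3.0 pos [0.516  0.0186 0.2386] F [ 0.3143  0.1489 -0.892 ] op 0.8426759644932452 ff 0.0 j7 1.2451561285411976
yang 98.56546470292868 tool units [-0.0186  0.0054  3.2823] -0.019567365783694016
```

```bash
python3 -m creep '[0,0,0.8,0,0, 0,0,0.8,0,0, 0,0,0.8,0,0, 0,0,0.5,0,0, 0,0,0.2,0,0, 0,0,0.18,0,0, 0,0,0,0,0]' 15
python3 -m creep '[0,0,0,0,-1, 0,0,0,0,-1, 0,0,0,0,-1, 0,0,0,0,-1, 0,0,0,0,-1, 0,0,0,0,-1]' 15
python3 - <<'E'
from h import *
p=r.sense()["position"];E=r.sense()["ee_rot"]
print((p-knob(.405))*1000)
prev=knob(.405)
for th in np.arange(.405,1.5,.08)[1:]:
    k=knob(th);print(round(th,2),E.T@(k-prev)/.04);prev=k
E
```

```text
t: 3.7
position: [0.516, 0.0196, 0.1075]
ee_rot: [[-0.988, -0.153, -0.0], [-0.153, 0.988, 0.0], [0.0, 0.0, -1.0]]
force: [0.9, -0.6, 0.6]
opening: 0.501
finger_force: 0.0
t: 4.3
position: [0.5164, 0.0188, 0.1079]
ee_rot: [[-0.988, -0.152, 0.001], [-0.152, 0.988, 0.0], [-0.001, -0.0, -1.0]]
force: [0.0, -0.6, 3.8]
opening: 0.175
finger_force: 15.0
[ -0.3497  -0.1229 -15.3791]
0.49 [-0.0834 -0.2022 -0.0481]
0.57 [-0.0971 -0.1938 -0.056 ]
0.64 [-0.1102 -0.1843 -0.0636]
0.73 [-0.1226 -0.1735 -0.0707]
0.81 [-0.1343 -0.1616 -0.0774]
0.89 [-0.145  -0.1487 -0.0836]
0.97 [-0.1549 -0.1349 -0.0893]
1.05 [-0.1637 -0.1202 -0.0944]
1.13 [-0.1715 -0.1047 -0.0989]
1.2 [-0.1782 -0.0885 -0.1027]
1.28 [-0.1838 -0.0718 -0.1059]
1.37 [-0.1882 -0.0546 -0.1085]
1.45 [-0.1913 -0.0371 -0.1103]
```

Knob gripped (opening 0.175 ≈ 15.4 mm). Swing it, first part with force check.

```bash
python3 -m creep '[-0.08,-0.2,-0.05,0,-1, -0.1,-0.19,-0.055,0,-1, -0.11,-0.185,-0.065,0,-1, -0.12,-0.175,-0.07,0,-1, -0.13,-0.16,-0.08,0,-1]' 25
python3 - <<'E'
from h import *
go(knob(.805)+[0,0,-.0154],98.7)
E
```

```text
t: 4.8
position: [0.5424, -0.0153, 0.1201]
ee_rot: [[-0.988, -0.152, -0.002], [-0.152, 0.988, -0.001], [0.002, -0.001, -1.0]]
force: [-3.3, 1.4, -2.2]
opening: 0.168
finger_force: 25.0
t 4.8 pos [ 0.5424 -0.0153  0.1201] F [-3.3212  1.4271 -2.1749] op 0.16842157267914712 ff 25.00838739797473 j7 1.2038086285058989
yang 98.73695599418738 tool units [-0.0425  0.0284 -0.012 ] 0.005375031474313933
```

```bash
python3 -m creep '[-0.15,-0.14,-0.085,0,-1, -0.155,-0.13,-0.09,0,-1, -0.165,-0.12,-0.095,0,-1, -0.17,-0.105,-0.1,0,-1, -0.18,-0.09,-0.105,0,-1, -0.185,-0.07,-0.105,0,-1, -0.19,-0.055,-0.11,0,-1, -0.19,-0.035,-0.11,0,-1, 0,0,0,0,-1]' 25
python3 - <<'E'
from h import *
go(knob(1.445)+[0,0,-.0154],98.7)
E
python3 -m creep '[0,0,0,0,0, 0,0,0,0,0, 0,0,-0.5,0,0, 0,0,-1,0,0.2, 0,0,-1,0,0.5, 0,0,-1,0,1, 0,0,0,0,1]' 
python3 - <<'E'
from h import *
d=np.array([.4289-.002,.2909,0]) ;print(d)
go([.4288,.2909,.24],170.9)
E
```

```text
t: 5.7
position: [0.6042, -0.0351, 0.1534]
ee_rot: [[-0.988, -0.152, 0.003], [-0.152, 0.988, -0.0], [-0.003, -0.001, -1.0]]
force: [-4.4, -1.3, 4.9]
opening: 0.17
finger_force: 25.0
t 5.7 pos [ 0.6042 -0.0351  0.1534] F [-4.3718 -1.3138  4.8653] op 0.1704603978621777 ff 24.995301961898804 j7 1.3154502307762506
yang 98.7408633287183 tool units [ 0.0316 -0.0074  0.0266] 0.0059433302454927365
t: 6.4
position: [0.6065, -0.0333, 0.2983]
ee_rot: [[-0.988, -0.153, 0.014], [-0.153, 0.988, 0.002], [-0.014, 0.0, -1.0]]
force: [0.4, 1.7, -0.3]
opening: 0.785
finger_force: 0.0
[0.4269 0.2909 0.    ]
t 6.4 pos [ 0.6065 -0.0333  0.2983] F [ 0.3728  1.7462 -0.3436] op 0.7847319466071064 ff 0.0 j7 1.4114585838471165
yang 98.78018164256223 tool units [3.1734 8.687  1.4141] -10.489402385646152
```

```bash
python3 -m creep '[0.26,0.72,0,0,1, 0.26,0.72,0,0,1, 0.26,0.72,0,0,1, 0.26,0.72,0,0,1, 0.26,0.72,0,0,1, 0.26,0.72,0,0,1, 0.26,0.72,0,0,1, 0.26,0.72,0,0,1, 0.26,0.72,0,0,1, 0.26,0.72,0,0,1]' >/dev/null
python3 -m creep '[0.26,0.72,0,0,1, 0.26,0.72,0,0,1, 0,0,0,-1,1, 0,0,0,-1,1, 0,0,0,-1,1, 0,0,0,-1,1, 0,0,0,-1,1, 0,0,0,-1,1, 0,0,0,-1,1, 0,0,0,-1,1]' >/dev/null
python3 -m creep '[0,0,0,-1,1, 0,0,0,-1,1, 0,0,0,-0.5,1, 0,0,0,0,1, 0,0,0,0,1]' 
python3 - <<'E'
from h import *
cv2.imwrite("pics/top1.png",r.get_image("top"));cv2.imwrite("pics/side1.png",r.get_image("side"))
go([.4282,.2881,.001],170.9)
t=cv2.imread("pics/top1.png");s=cv2.imread("pics/side1.png")
R=lambda im,x,y,w,h,k:cv2.resize(im[y:y+h,x:x+w],None,fx=k,fy=k,interpolation=cv2.INTER_CUBIC)
a=R(t,292,110,60,80,6); b=R(s,256,210,72,80,6)
cv2.imwrite("pics/z1.png",np.hstack([a,b]))
E
```

```text
t: 8.9
position: [0.4261, 0.288, 0.292]
ee_rot: [[-0.158, -0.987, -0.0], [-0.987, 0.158, 0.001], [-0.001, 0.001, -1.0]]
force: [-0.1, 0.4, -0.2]
opening: 1.002
finger_force: 0.0
t 9.0 pos [0.4261 0.2879 0.2922] F [-0.2333  0.2483  1.0049] op 1.003045949394414 ff 0.0 j7 1.761351471149961
yang 170.9203778529227 tool units [-0.0099 -0.0521  7.2791] 0.0029638385665698244
```

View pics/z1.png

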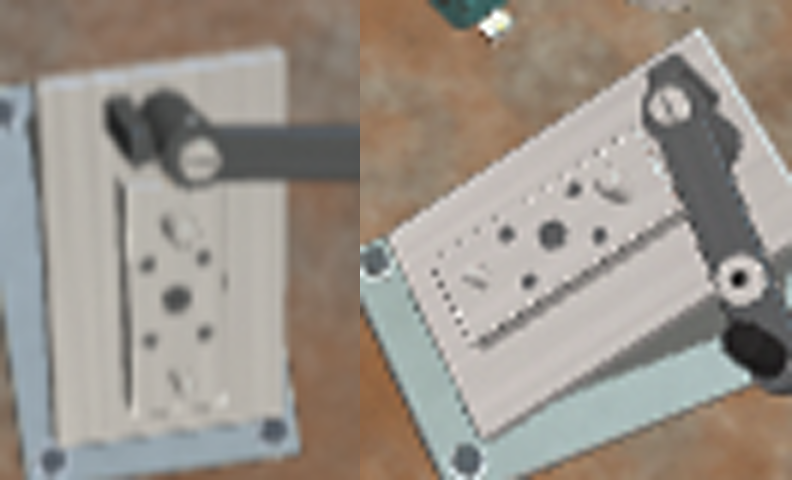

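Arm out at about 1.4 rad. The pad with its pins is in view, centre hole at zoom (176,299) in top and (551,235) in side, so I check the jig pose against it.

```bash
python3 - <<'E'
from h import *
zt=lambda X,Y:(292+(X+.5)/6-.5,110+(Y+.5)/6-.5)
zs=lambda X,Y:(256+(X-360+.5)/6-.5,210+(Y+.5)/6-.5)
P=[((176,299),(551,235)),((148,265),(573,189)),((203,258),(599,236)),((150,341),(507,234)),((205,333),(528,282))]
X=np.array([tri(zt(*a),zs(*b))[0] for a,b in P]);loc=(JR.T@(X-JP).T).T*1000
print(loc, loc.mean(0))
f=loc[1:3].mean(0)-loc[3:].mean(0);l=loc[[1,3]].mean(0)-loc[[2,4]].mean(0);print("yaw err deg",np.degrees(np.arctan2(f[1],f[0])),np.degrees(np.arctan2(-l[0],l[1])),"tilt",np.degrees(np.arctan2(f[2],f[0])))
# subpixel dark-blob centroid of the centre hole
for n,(cx,cy) in(("top",zt(176,299)),("side",zs(551,235))):
    im=cv2.imread(f"pics/{n}1.png",0).astype(float);x0,y0=int(round(cx)),int(round(cy));w=im[y0-3:y0+4,x0-3:x0+4];w=np.clip(np.median(w)-15-w,0,None)
    yy,xx=np.mgrid[-3:4,-3:4];c=(x0+(w*xx).sum()/w.sum(),y0+(w*yy).sum()/w.sum());print(n,c,"pred",proj(n,JP))
E
python3 -m creep '[0,-0.05,0.9,0,1, 0,0,0.9,0,1, 0,0,0.9,0,1, 0,0,0.9,0,1, 0,0,0.9,0,1, 0,0,0.9,0,1, 0,0,0.9,0,1, 0,0,0.6,0,1, 0,0,0.2,0,1, 0,0,0,0,1]' 5
```

```text
[[ -0.5443   0.836    5.2491]
 [ 17.5511  12.6882   6.1168]
 [ 17.2957 -11.3573   5.3709]
 [-18.1309  12.653    5.2882]
 [-18.8234 -11.4793   5.1591]] [-0.5303  0.6681  5.4368]
yaw err deg 0.12552548618742837 -1.1272180294319014 tilt 0.8301856088623141
top (np.float64(320.96626180836705), np.float64(159.42780026990553)) pred [320.7712 158.076 ]
side (np.float64(287.5442176870748), np.float64(248.61516034985422)) pred [288.2133 249.4565]
t: 10.0
position: [0.4278, 0.2875, 0.0078]
ee_rot: [[-0.157, -0.988, -0.001], [-0.988, 0.157, -0.001], [0.001, 0.001, -1.0]]
force: [-0.8, 0.4, 0.8]
opening: 1.003
finger_force: 0.0
```

```bash
python3 - <<'E'
from h import *
t=cv2.imread("pics/top1.png");s=cv2.imread("pics/side1.png")
R=lambda im,x,y,w,h,k:cv2.resize(im[y:y+h,x:x+w],None,fx=k,fy=k,interpolation=cv2.INTER_LANCZOS4)
a=R(t,306,134,28,52,11); b=R(s,262,222,44,50,11)
o=np.zeros((572,792,3),np.uint8);o[:572,:308]=a;o[:550,308:792]=b
o=np.clip((o.astype(float)-90)*1.6,0,255).astype(np.uint8);cv2.imwrite("pics/z2.png",o)
E
```

```text
(no output)
```

View pics/z2.png

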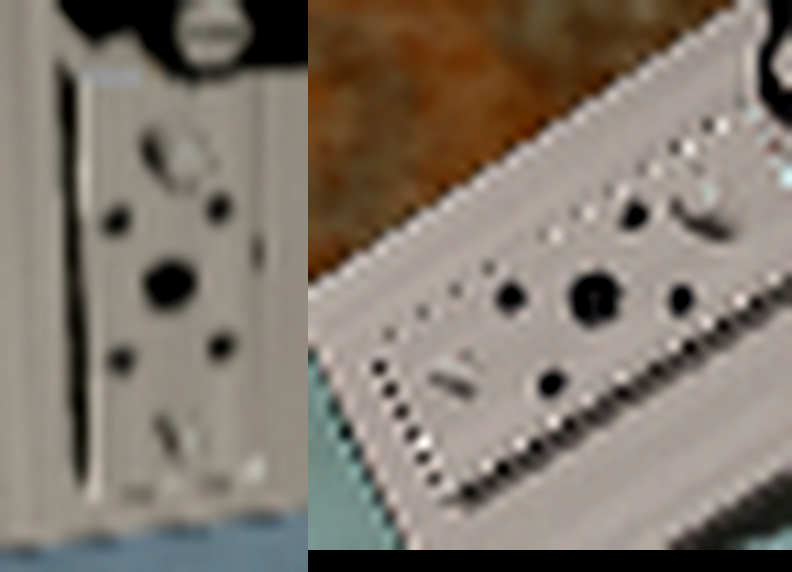

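```bash
python3 - <<'E'
from h import *
zt=lambda X,Y:(306+(X+.5)/11-.5,134+(Y+.5)/11-.5)
zs=lambda X,Y:(262+(X-308+.5)/11-.5,222+(Y+.5)/11-.5)
P={"DL":((97,497),(377,348)),"DR":((256,467),(455,500)),"ctr":((169,285),(595,298)),"h1":((117,221),(634,215)),"h2":((219,208),(682,300)),"h3":((121,359),(511,297)),"h4":((221,346),(552,384)),"Ltop":((187,152),(709,190)),"Stop":((193,436),(462,366))}
for k,(a,b) in P.items():
    X,e=tri(zt(*a),zs(*b));print(k,X,"res",round(e*1000,2),JR.T@(X-JP)*1000)
for x,y,z in((36,0,0),(36,0,19),(-36,0,0),(-36,0,17),(-54,21,0),(-54,-21,0),(54,21,0)):
    a=proj("top",J(x,y,z));b=proj("side",J(x,y,z));print((x,y,z),(a-[306,134]+.5)*11-.5,(b-[262,222]+.5)*11-.5+[308,0])
E
```

```text
DL [0.5111 0.083  0.0607] res 1.09 [-52.6661  20.0882   6.7119]
DR [0.5193 0.0434 0.0553] res 1.24 [-53.5231 -20.3607   0.954 ]
ctr [0.5595 0.071  0.0858] res 1.17 [-0.1869  0.8341  5.4478]
h1 [0.5729 0.0851 0.0949] res 0.88 [17.6699 12.7434  5.6321]
h2 [0.5767 0.0612 0.0949] res 1.28 [ 17.7436 -11.4103   5.5807]
h3 [0.5427 0.0805 0.0767] res 0.95 [-17.9459  12.7722   5.1096]
h4 [0.5459 0.0567 0.0762] res 0.76 [-18.5022 -11.2587   4.9654]
Ltop [0.5853 0.0741 0.12  ] res 0.85 [39.3947  0.0361 22.0622]
Stop [0.5251 0.064  0.0806] res 1.75 [-33.1975  -0.8161  18.4495]
(36, 0, 0) [163.6003 127.5682] [728.396 224.118]
(36, 0, 19) [184.7155 157.2967] [698.0771 202.3803]
(-36, 0, 0) [171.2269 406.9763] [476.2031 388.6806]
(-36, 0, 17) [189.516 437.143] [445.8541 371.9628]
(-54, 21, 0) [ 87.6093 485.7945] [378.6478 355.0175]
(-54, -21, 0) [258.3944 461.637 ] [450.9253 504.9671]
(54, 21, 0) [71.3178 66.949 ] [751.3646 109.605 ]
```

Pin tops and pad corners agree with the fitted pose to about 0.3 px. The dark holes agree in-plane; only the height is uncertain by a few mm, and touch will settle that. Grip the plate.

```bash
python3 -m creep '[0,0,0.1,0,1, 0,0,0,0,1, 0,0,0,0,-1, 0,0,0,0,-1, 0,0,0,0,-1, 0,0,0,0,-1, 0,0,0,0,-1, 0,0,0,0,-1]' 20
python3 - <<'E'
from h import *
go([.4282,.2881,.002],170.9)
E
```

```text
t: 10.8
position: [0.4286, 0.2874, 0.0046]
ee_rot: [[-0.157, -0.988, 0.001], [-0.988, 0.157, 0.0], [-0.0, -0.001, -1.0]]
force: [0.7, -1.6, 4.2]
opening: 0.676
finger_force: 20.0
t 10.8 pos [0.4286 0.2874 0.0046] F [ 0.694  -1.6043  4.1769] op 0.6761085795425658 ff 19.99704658985138 j7 1.2608371342922438
yang 170.9552352165166 tool units [-0.0156  0.0125  0.0653] 0.00803363659388748
```

```bash
python3 - <<'E'
from h import *
for p in((348,238),(410,300)):print(plane("side",p,0))
print("k1.7",knob(1.7),"k1.43",knob(1.43))
E
python3 -m creep '[0,0,0,0,1, 0,0,0,0,1, 0,0,0,0,1, 0,0,-1,0,1, 0,0,-1,0,1, 0,0,-1,0,1, 0,0,-1,0,1, 0,0,-1,0,1, 0,0,-1,0,1, 0,0,-0.4,0,1]' >/dev/null
python3 -m creep '[0,0,0,1,0, 0,0,0,1,0, 0,0,0,1,0, 0,0,0,1,0, 0,0,0,1,0, 0,0,0,1,0, 0,0,0,1,0, 0,0,0,1,0, 0,0,0,1,0, 0,0,0,1,0]' >/dev/null
python3 -m creep '[0,0,0,0.5,0, 0,0,0,0,0]' >/dev/null
python3 - <<'E'
from h import *
go(knob(1.43)+[0,0,.07],98.7)
im=r.get_image("side");cv2.imwrite("pics/side2.png",im);cv2.imwrite("pics/top2.png",r.get_image("top"))
# knob/washer check: bush washer position
E
```

```text
[0.7588 0.1057 0.    ]
[ 0.8429 -0.1025  0.    ]
k1.7 [ 0.6273 -0.0318  0.182 ] k1.43 [ 0.6015 -0.0356  0.1669]
t 13.0 pos [0.4277 0.2873 0.2601] F [ 0.3555 -0.5397 -0.4727] op 0.4999560778273406 ff 0.0 j7 0.7112534553724279
yang 98.80337697525219 tool units [-3.0582 -8.6414  0.583 ] 0.015035571574194965
```

```bash
python3 -m creep '[-0.26,-0.72,0,0,0, -0.26,-0.72,0,0,0, -0.26,-0.72,0,0,0, -0.26,-0.72,0,0,0, -0.26,-0.72,0,0,0, -0.26,-0.72,0,0,0, -0.26,-0.72,0,0,0, -0.26,-0.72,0,0,0, -0.26,-0.72,0,0,0, -0.26,-0.72,0,0,0]' >/dev/null
python3 -m creep '[-0.26,-0.72,0,0,0, -0.26,-0.72,0,0,0, 0,0,0,0,0, 0,0,0.9,0,0, 0,0,0.9,0,0, 0,0,0.7,0,0, 0,0,0.1,0,0, 0,0,0,0,0]' 25
python3 - <<'E'
from h import *
go(knob(1.45)+[0,0,-.0154],98.7)
E
```

```text
t: 14.9
position: [0.6032, -0.0344, 0.1561]
ee_rot: [[-0.988, -0.154, -0.002], [-0.154, 0.988, 0.001], [0.002, 0.001, -1.0]]
force: [0.2, -0.6, 0.9]
opening: 0.496
finger_force: 0.2
t 14.9 pos [ 0.6032 -0.0344  0.1561] F [ 0.183  -0.6019  0.9492] op 0.4956331100371808 ff 0.16718284226953983 j7 1.3149457914973532
yang 98.87583870370828 tool units [-0.0011 -0.0318  0.0863] 0.025574702767902045
```

```bash
python3 -m creep '[0,0,0.05,0,-1, 0,0,0,0,-1, 0,0,0,0,-1, 0,0,0,0,-1, -0.19,-0.02,-0.11,0,-1, -0.195,0,-0.11,0,-1, -0.195,0.02,-0.11,0,-1, -0.19,0.035,-0.11,0,-1, 0,0,0,0,-1]' 25
python3 -m creep '[0,0,0,0,0, 0,0,0,0,0, 0,0,-0.5,0,0, 0,0,-1,0,0.2, 0,0,-1,0,0.5, 0,0,-0.2,0,1, 0,0,0,0,1]' 
python3 - <<'E'
from h import *
go([.4275,.2832,.27],170.9)
E
```

```text
t: 15.8
position: [0.6361, -0.03, 0.1731]
ee_rot: [[-0.988, -0.152, 0.002], [-0.152, 0.988, -0.002], [-0.002, -0.002, -1.0]]
force: [-3.8, -1.4, 3.9]
opening: 0.174
finger_force: 25.0
t: 16.5
position: [0.6359, -0.0288, 0.2816]
ee_rot: [[-0.988, -0.152, 0.005], [-0.152, 0.988, 0.001], [-0.005, -0.0, -1.0]]
force: [-1.1, -0.5, -0.6]
opening: 0.782
finger_force: 0.0
t 16.5 pos [ 0.6359 -0.0288  0.2816] F [-1.1219 -0.522  -0.6475] op 0.7816953077508386 ff 0.0 j7 1.4052462038423306
yang 98.75799564177598 tool units [3.9627 8.5018 0.2691] -10.492629208659235
```

```bash
python3 -m creep '[0.33,0.71,0,0,1, 0.33,0.71,0,0,1, 0.33,0.71,0,0,1, 0.33,0.71,0,0,1, 0.33,0.71,0,0,1, 0.33,0.71,0,0,1, 0.33,0.71,0,0,1, 0.33,0.71,0,0,1, 0.33,0.71,0,0,1, 0.33,0.71,0,0,1]' >/dev/null
python3 -m creep '[0.33,0.71,0,0,1, 0.33,0.7,0,0,1, 0,0,0,-1,1, 0,0,0,-1,1, 0,0,0,-1,1, 0,0,0,-1,1, 0,0,0,-1,1, 0,0,0,-1,1, 0,0,0,-1,1, 0,0,0,-1,1]' >/dev/null
python3 -m creep '[0,0,0,-1,1, 0,0,0,-1,1, 0,0,0,-0.5,1, 0,0,0,0,1, 0,0,0,0,1]' >/dev/null
python3 - <<'E'
from h import *
im=r.get_image("top");cv2.imwrite("pics/top3.png",im)
x,y,w,h=206,188,60,45;m=(im[y:y+h,x:x+w].min(2)>125).astype(np.uint8)
c=max(cv2.findContours(m,cv2.RETR_EXTERNAL,cv2.CHAIN_APPROX_NONE)[0],key=len);print(len(c),cv2.minAreaRect(c)[0]+np.array([x,y]),"before 235.676 208.532")
go([.4275,.2832,.004],170.9)
E
```

```text
Traceback (most recent call last):
ValueError: max() iterable argument is empty
```

```bash
python3 - <<'E'
from h import *
go([.4275,.2832,.004],170.9)
E
```

```text
t 19.05 pos [0.4257 0.2829 0.2791] F [ 0.0346  0.6745 -0.3209] op 1.001549172401069 ff 0.0 j7 1.7485005289199442
yang 170.90018050496394 tool units [-0.0202 -0.0523  6.8771] 2.6253382807284435e-05
```

View pics/top3.png

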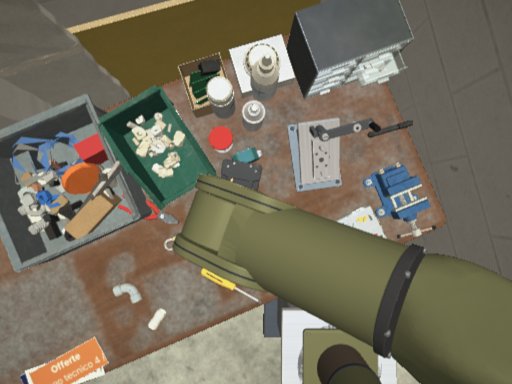

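The picture shows the bush arm now well out (knob near px (378,128)) and the robot covering the plate. Descend and grip.

```bash
python3 -m creep '[0,-0.05,0.9,0,1, 0,0,0.9,0,1, 0,0,0.9,0,1, 0,0,0.9,0,1, 0,0,0.9,0,1, 0,0,0.9,0,1, 0,0,0.9,0,1, 0,0,0.37,0,1, 0,0,0.2,0,1, 0,0,0,0,1]' 20 >/dev/null
python3 -m creep '[0,0,0,0,-1, 0,0,0,0,-1, 0,0,0,0,-1, 0,0,0,0,-1, 0,0,0,0,-1, 0,0,0,0,-1]' 40
python3 -m creep '[0,0,-0.2,0,-1, 0,0,-0.5,0,-1, 0,0,-1,0,-1, 0,0,-1,0,-1, 0,0,-1,0,-1, 0,0,-1,0,-1, 0,0,-1,0,-1, 0,0,-0.3,0,-1, 0,0,0,0,-1]' 40
```

```text
t: 20.65
position: [0.4282, 0.283, 0.0058]
ee_rot: [[-0.157, -0.988, 0.001], [-0.988, 0.157, 0.001], [-0.001, -0.001, -1.0]]
force: [-0.7, -1.1, 6.7]
opening: 0.673
finger_force: 40.0
t: 21.55
position: [0.4284, 0.283, 0.2464]
ee_rot: [[-0.157, -0.988, 0.002], [-0.988, 0.157, 0.001], [-0.002, -0.002, -1.0]]
force: [0.6, -0.2, -3.4]
opening: 0.673
finger_force: 40.0
```

```bash
python3 -m creep '[0,0,0,1,-1, 0,0,0,1,-1, 0,0,0,1,-1, 0,0,0,1,-1, 0,0,0,1,-1, 0,0,0,1,-1, 0,0,0,1,-1, 0,0,0,1,-1, 0,0,0,1,-1, 0,0,0,1,-1]' >/dev/null
python3 -m creep '[0,0,0,0.5,-1, 0,0,0,0,-1]' >/dev/null
python3 - <<'E'
from h import *
u=np.array([np.cos(YAW),np.sin(YAW),0])
pt=J(36,0,19);c=J(40.6,0,19)
T=pt-u*.0561;T[2]=c[2]+.0058
print("contact TCP",T,"pin top",pt,"final z", J(-20,0,19)); go(T+[0,0,.02],98.73)
im=r.get_image("side");cv2.imwrite("pics/side4.png",im)
E
```

```text
contact TCP [0.5285 0.0654 0.1238] pin top [0.5839 0.0739 0.1157] final z [0.536  0.0665 0.0877]
t 22.75 pos [0.4269 0.2816 0.243 ] F [ 0.111   0.5276 -2.4243] op 0.6754517137996496 ff 39.99886929988861 j7 0.7038181281884542
yang 98.78888049016493 tool units [-1.6938 -5.7241  2.4916] 0.008563820154717194
```

```bash
python3 -m creep '[-0.19,-0.635,0,0,-1, -0.19,-0.635,0,0,-1, -0.19,-0.635,0,0,-1, -0.19,-0.635,0,0,-1, -0.19,-0.635,0,0,-1, -0.19,-0.635,0,0,-1, -0.19,-0.635,0,0,-1, -0.19,-0.635,0,0,-1, -0.17,-0.645,0,0,-1, 0,0,0,0,-1]' >/dev/null
python3 -m creep '[0,0,0.8,0,-1, 0,0,0.8,0,-1, 0,0,0.5,0,-1, 0,0,0,0,-1, 0,0,0,0,-1]' 
python3 - <<'E'
from h import *
go([.5285,.0654,.1238],98.73)
t=r.get_image("top");s=r.get_image("side");cv2.imwrite("pics/t5.png",t);cv2.imwrite("pics/s5.png",s)
R=lambda im,x,y,w,h,k:cv2.resize(im[y:y+h,x:x+w],None,fx=k,fy=k,interpolation=cv2.INTER_CUBIC)
cv2.imwrite("pics/z5.png",np.hstack([R(t,280,105,90,100,4),R(s,240,190,100,100,4)]))
E
```

```text
t: 24.3
position: [0.5294, 0.0674, 0.1609]
ee_rot: [[-0.988, -0.154, -0.001], [-0.154, 0.988, 0.0], [0.001, 0.0, -1.0]]
force: [0.6, 0.1, -2.2]
opening: 0.676
finger_force: 40.0
t 24.3 pos [0.5294 0.0674 0.1609] F [ 0.6337  0.074  -2.1897] op 0.6759075255507289 ff 39.998416900634766 j7 1.0736365926415585
yang 98.85882849596395 tool units [ 0.0277 -0.0463  0.9271] 0.01873734520802542
```

View pics/z5.png

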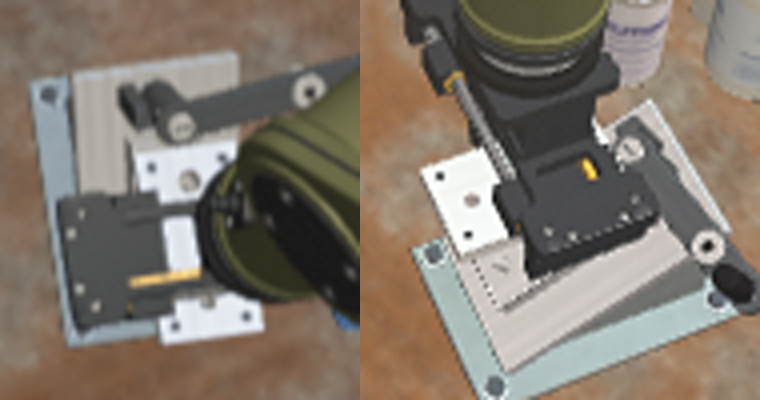

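Level plate held, large hole uphill (top zoom (189,180)), jig clear. Lower onto the pin tip to tilt the plate in the grip.

```bash
python3 -m creep '[0.03,-0.045,0.35,0,-1, 0,0,0.25,0,-1, 0,0,0,0,-1]' 15 | egrep 'posit|force'
for i in 1; do python3 -m creep '[0,0,0.05,0,-1, 0,0,0.05,0,-1, 0,0,0.05,0,-1]' | egrep 'posit|force'; done
python3 -m creep '[0,0,0.05,0,-1, 0,0,0.05,0,-1]' | egrep 'posit|force'
```

```text
position: [0.5283, 0.0647, 0.1367]
force: [-1.2, -0.3, -3.1]
finger_force: 15.0
position: [0.5291, 0.0651, 0.1314]
force: [0.7, -0.4, -3.1]
finger_force: 15.0
position: [0.5289, 0.065, 0.1271]
force: [0.6, 0.8, -1.6]
finger_force: 15.0
```

```bash
python3 -m creep '[0,0,0.05,0,-1, 0,0,0.05,0,-1]' | egrep 'posit|force'
python3 -m creep '[0,0,0.05,0,-1, -0.01,0,0.05,0,-1]' | egrep 'posit|force'
python3 -m creep '[-0.01,0,0.05,0,-1, -0.01,0,0.05,0,-1]' | egrep 'posit|force'
```

```text
position: [0.5285, 0.0648, 0.1231]
force: [-2.6, -0.0, -0.6]
finger_force: 15.0
position: [0.5288, 0.0648, 0.1189]
force: [-1.7, 0.6, -0.4]
finger_force: 15.0
position: [0.5298, 0.065, 0.1149]
force: [-2.1, -1.0, -0.2]
finger_force: 15.0
```

Contact at about z=0.1275, and the plate is rotating with about 2.5 N. Continue along the arc.

```bash
python3 -m creep '[-0.012,0,0.05,0,-1, -0.014,0,0.05,0,-1, -0.016,0,0.05,0,-1]' | egrep 'posit|force'
python3 -m creep '[-0.018,0,0.05,0,-1, -0.02,0,0.05,0,-1]' | egrep 'posit|force'
python3 -m creep '[-0.023,0,0.05,0,-1]' | egrep 'posit|force'
python3 - <<'E'
from h import *
t=r.get_image("top");s=r.get_image("side");cv2.imwrite("pics/t6.png",t);cv2.imwrite("pics/s6.png",s)
R=lambda im,x,y,w,h,k:cv2.resize(im[y:y+h,x:x+w],None,fx=k,fy=k,interpolation=cv2.INTER_CUBIC)
cv2.imwrite("pics/z6.png",np.hstack([R(t,280,105,90,100,4),R(s,240,190,100,100,4)]))
E
```

```text
position: [0.5314, 0.0653, 0.1089]
force: [-2.4, -0.8, -0.8]
finger_force: 15.0
position: [0.533, 0.0655, 0.1049]
force: [-2.2, -0.0, 0.7]
finger_force: 15.0
position: [0.5338, 0.0657, 0.1028]
force: [-2.9, -1.5, -0.9]
finger_force: 15.0
```

View pics/z6.png

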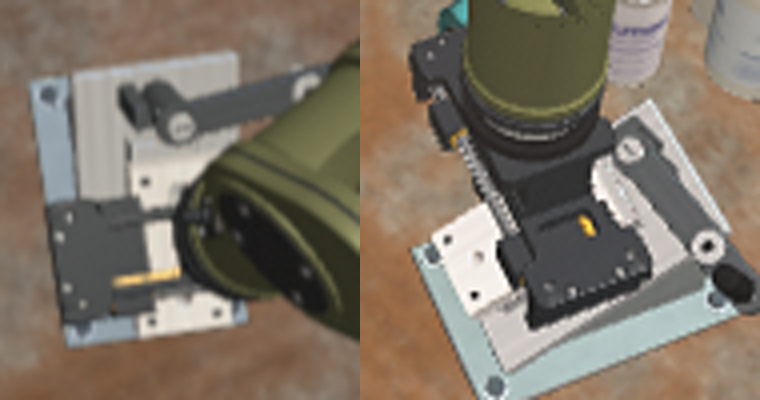

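The plate is now tilted nearly parallel to the pad. Continue until the second pin tip is felt.

```bash
python3 -m creep '[-0.026,0,0.05,0,-1]' | egrep 'posit|force'
python3 -m creep '[-0.014,0,0.025,0,-1,0,0,0,0,-1]' | egrep 'posit|force'
python3 -m creep '[-0.014,0,0.025,0,-1,0,0,0,0,-1]' | egrep 'posit|force'
```

```text
position: [0.5349, 0.0658, 0.1011]
force: [-3.1, -0.8, -0.4]
finger_force: 15.0
position: [0.5356, 0.0659, 0.1]
force: [-2.6, 0.3, -0.9]
finger_force: 15.0
position: [0.5362, 0.066, 0.099]
force: [-3.6, -0.9, -1.6]
finger_force: 15.0
```

```bash
python3 -m creep '[-0.014,0,0.025,0,-1,0,0,0,0,-1]' | egrep 'posit|force'
python3 -m creep '[-0.014,0,0.025,0,-1,0,0,0,0,-1]' | egrep 'posit|force'
python3 -m creep '[-0.014,0,0.025,0,-1,0,0,0,0,-1]' | egrep 'posit|force'
```

```text
position: [0.5365, 0.0661, 0.0987]
force: [-4.6, -0.5, 5.6]
finger_force: 15.0
position: [0.5366, 0.0661, 0.0983]
force: [-7.9, -1.4, 13.1]
finger_force: 15.0
position: [0.537, 0.066, 0.0978]
force: [-8.0, -0.8, 17.6]
finger_force: 15.1
```

```bash
python3 -m creep '[0.05,0,-0.087,0,-1,0.05,0,-0.087,0,-1,0,0,0,0,-1]' 45 | egrep 'posit|force'
python3 - <<'E'
from h import *
q=JR.T@(np.array([.5366,.0661,.0987+.0041])-JP)*1000
print("pinch in jig at contact",q)
s=r.sense();q2=JR.T@(s["position"]+[0,0,.0041]-JP)*1000;print("now",q2)
E=s["ee_rot"]
for d in([1,0,0],[0,1,0],[0,0,-1]):print(d,"mm ->",E.T@(JR@np.array(d))/40)
E
```

```text
position: [0.5348, 0.0659, 0.1035]
force: [-0.2, 0.3, -2.1]
finger_force: 45.0
pinch in jig at contact [-11.9617  -0.5186  31.8476]
now [-11.1801  -0.3873  36.8939]
[1, 0, 0] mm -> [-0.0217 -0.     -0.0125]
[0, 1, 0] mm -> [-0.     0.025  0.   ]
[0, 0, -1] mm -> [-0.0125 -0.      0.0217]
```

The plate grounded on both pin tips, parallel to the bed, with the holes about 4 mm short of the pins. Shift uphill and feel down along the pin axis.

```bash
cat >> h.py <<'E'
def st():
    s=r.sense();q=JR.T@(s["position"]+[0,0,.0041]-JP)*1000;f=JR.T@(s["force"]-[0,0,-2.4]);print("t",s["t"],"pinch",q,"Fjig",f)
E
python3 -m creep '[-0.065,0.015,-0.0375,0,-1,0,0,0,0,-1,-0.025,0,0.043,0,-1,-0.012,0,0.022,0,-1,0,0,0,0,-1]' >/dev/null; python3 -c 'from h import *;st()'
python3 -m creep '[-0.012,0,0.022,0,-1,-0.012,0,0.022,0,-1,0,0,0,0,-1]' >/dev/null; python3 -c 'from h import *;st()'
python3 -m creep '[-0.012,0,0.022,0,-1,0,0,0,0,-1]' >/dev/null; python3 -c 'from h import *;st()'
```

```text
t 28.4 pinch [-9.3792  0.0657 33.7566] Fjig [-0.3441 -0.0059 -1.1247]
t 28.7 pinch [-9.2452  0.1196 31.9018] Fjig [-0.6005  0.5084  0.3679]
t 28.9 pinch [-9.2082  0.1092 30.9204] Fjig [ 0.1959 -0.7155 -0.4642]
```

```bash
for i in 1; do python3 -m creep '[-0.012,0,0.022,0,-1,0,0,0,0,-1]' >/dev/null; python3 -c 'from h import *;st()'; done
python3 -m creep '[-0.012,0,0.022,0,-1,0,0,0,0,-1]' >/dev/null; python3 -c 'from h import *;st()'
```

```text
t 29.1 pinch [-8.8259  0.1834 29.9553] Fjig [ 1.3588 -0.8223  1.3622]
t 29.3 pinch [-8.5496  0.2382 29.055 ] Fjig [ 2.2295 -0.8627  4.5606]
```

```bash
python3 -m creep '[-0.017,0,-0.01,0,-1,0,0,0,0,-1]' >/dev/null; python3 -c 'from h import *;st()'
python3 -m creep '[-0.006,0,0.011,0,-1,0,0,0,0,-1]' >/dev/null; python3 -c 'from h import *;st()'
python3 -m creep '[-0.012,0,0.022,0,-1,0,0,0,0,-1]' >/dev/null; python3 -c 'from h import *;st()'
```

```text
t 29.5 pinch [-8.3571  0.2237 28.969 ] Fjig [2.3022 0.6048 3.1268]
t 29.7 pinch [-8.0816  0.2623 28.2321] Fjig [2.2434 0.4948 1.2662]
t 29.9 pinch [-7.9896  0.2273 27.1258] Fjig [ 3.0289 -0.0512 -0.5047]
```

Entering. Ease uphill slightly and go on.

```bash
python3 -m creep '[-0.024,0,0.016,0,-1,0,0,0,0,-1]' >/dev/null; python3 -c 'from h import *;st()'
python3 -m creep '[-0.0125,0,0.0217,0,-1,0,0,0,0,-1]' >/dev/null; python3 -c 'from h import *;st()'
python3 -m creep '[-0.0125,0,0.0217,0,-1,0,0,0,0,-1]' >/dev/null; python3 -c 'from h import *;st()'
```

```text
t 30.1 pinch [-7.9213  0.1847 26.2546] Fjig [ 1.5128  0.2141 -0.5498]
t 30.3 pinch [-7.8765  0.1794 25.3211] Fjig [ 2.6329  0.0875 -0.437 ]
t 30.5 pinch [-7.8166  0.1778 24.3403] Fjig [ 2.5657  0.9574 -0.0851]
```

```bash
python3 -m creep '[-0.02,0,0.0177,0,-1,-0.0125,0,0.0217,0,-1,0,0,0,0,-1]' >/dev/null; python3 -c 'from h import *;st()'
python3 -m creep '[-0.0125,0,0.0217,0,-1,-0.0125,0,0.0217,0,-1,0,0,0,0,-1]' >/dev/null; python3 -c 'from h import *;st()'
python3 -m creep '[-0.0125,0,0.0217,0,-1,0,0,0,0,-1]' >/dev/null; python3 -c 'from h import *;st()'
```

```text
t 30.8 pinch [-7.7067  0.1673 22.3147] Fjig [1.5309 0.9975 0.0028]
t 31.1 pinch [-7.6767  0.1899 20.2848] Fjig [ 1.9804  1.1752 -0.4689]
t 31.3 pinch [-7.6496  0.1526 19.3162] Fjig [ 2.3162  1.2197 -0.3247]
```

```bash
python3 -m creep '[-0.0125,0.01,0.0217,0,-1,-0.0125,0,0.0217,0,-1,0,0,0,0,-1]' >/dev/null; python3 -c 'from h import *;st()'
python3 -m creep '[-0.0125,0,0.0217,0,-1,0,0,0,0,-1]' >/dev/null; python3 -c 'from h import *;st()'
python3 -m creep '[-0.0125,0,0.0217,0,-1,0,0,0,0,-1]' >/dev/null; python3 -c 'from h import *;st()'
```

```text
t 31.6 pinch [-7.6383  0.3591 17.2804] Fjig [ 0.8066 -0.0539 -0.1384]
t 31.8 pinch [-7.5985  0.3734 16.3123] Fjig [2.1067 0.476  0.5915]
t 32.0 pinch [-7.5427  0.3944 15.357 ] Fjig [ 3.0692  1.2033 -0.5113]
```

```bash
python3 -m creep '[-0.0125,0,0.0217,0,-1,0,0,0,0,-1]' >/dev/null; python3 -c 'from h import *;st()'
python3 -m creep '[-0.006,0,0.011,0,-1,0,0,0,0,-1]' >/dev/null; python3 -c 'from h import *;st()'
python3 -m creep '[-0.006,0,0.011,0,-1,0,0,0,0,-1]' >/dev/null; python3 -c 'from h import *;st()'
```

```text
t 32.2 pinch [-7.5541  0.465  14.5578] Fjig [ 3.9781 -0.2095  4.0432]
t 32.4 pinch [-7.5671  0.4484 14.2413] Fjig [4.952  0.1733 6.2939]
t 32.6 pinch [-7.538   0.4384 14.0501] Fjig [ 5.6348 -0.8909  7.4014]
```

Resting on the pad at the expected depth. Soften the grip so the plate can align, then release and rise.

```bash
python3 -m creep '[0,0,0,0,-1,0,0,0,0,-1]' 6 >/dev/null; python3 -c 'from h import *;st()'
python3 -m creep '[-0.006,0,0.011,0,-1,-0.006,0,0.011,0,-1]' 6 >/dev/null; python3 -c 'from h import *;st()'
python3 -m creep '[0,0,0,0,1,0,0,0,0,1,0,0,0,0,1,0,0,0,0,1]' >/dev/null; python3 -c 'from h import *;st()'
python3 -m creep '[0.05,0,-0.6,0,1,0.1,0,-1,0,1,0.1,0,-1,0,1,1,0,0,0,1,1,0,0,0,1,1,0,0,0,1,0,0,0,0,-1,0,0,0,0,-1]' >/dev/null; python3 - <<'E'
from h import *
st()
t=r.get_image("top");s=r.get_image("side");cv2.imwrite("pics/t7.png",t);cv2.imwrite("pics/s7.png",s)
R=lambda im,x,y,w,h,k:cv2.resize(im[y:y+h,x:x+w],None,fx=k,fy=k,interpolation=cv2.INTER_CUBIC)
cv2.imwrite("pics/z7.png",np.hstack([R(t,285,105,80,100,5),R(s,250,200,80,100,5)]))
E
```

```text
t 32.8 pinch [-7.5446  0.4846 13.7706] Fjig [ 5.1431 -0.1413  7.1207]
t 33.0 pinch [-7.723   0.5212 13.0754] Fjig [ 4.8761 -0.4101 10.2489]
t 33.4 pinch [-8.251   0.4416 12.373 ] Fjig [ 1.1899 -0.564   3.4487]
t 34.2 pinch [-68.4791   0.3141 167.8487] Fjig [3.0455 0.284  2.1315]
```

View pics/z7.png

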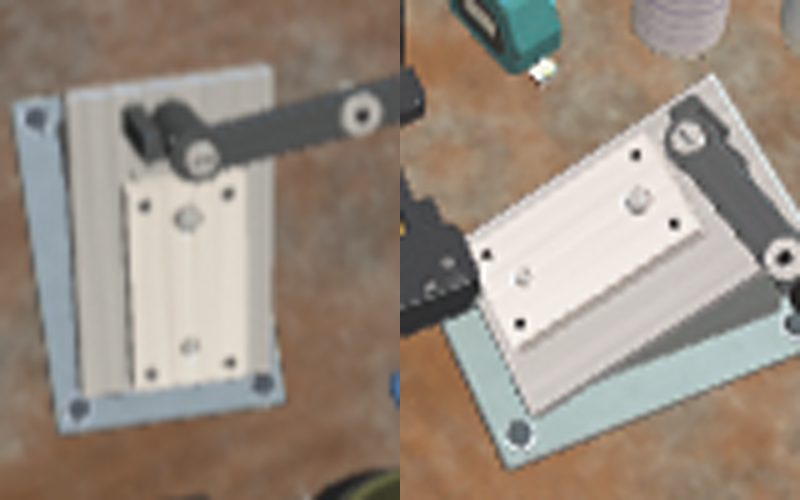

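The plate sits on both pins (both visible in the holes, top zoom (188,218) and (190,347)). Check flushness by triangulating the four corner marks.

```bash
python3 - <<'E'
from h import *
zt=lambda X,Y:(285+(X+.5)/5-.5,105+(Y+.5)/5-.5)
zs=lambda X,Y:(250+(X-400+.5)/5-.5,200+(Y+.5)/5-.5)
for a,b in(((145,206),(636,155)),((228,193),(674,224)),((151,374),(486,255)),((230,362),(519,324))):
    X,e=tri(zt(*a),zs(*b));print(JR.T@(X-JP)*1000,e)
go(J(-8,0,60),98.73)
E
```

```text
[46.2776 21.8084 19.9722] 0.0011266183810121034
[ 46.1033 -20.3314  18.6309] 0.0007558137247580027
[-48.2893  21.7959  19.1677] 0.0010068800492551763
[-48.2887 -20.1207  18.803 ] 0.0007468079211702286
t 34.3 pos [0.4228 0.0498 0.1881] F [ 1.0636 -0.0784 -0.2698] op 0.7524999274736246 ff 0.0 j7 1.0048032270989191
yang 98.76682935052801 tool units [-2.6043 -0.0196  1.4799] 0.005356611900707285
```

Mark heights (about 19.1) minus pad holes (about 5.3) give 13.8 mm, so the plate is flush and parallel. A brief gentle press with shut fingers will confirm it.

```bash
python3 -m creep '[0,0,0,0,-1,0,0,0,0,-1,0,0,0,0,-1]' >/dev/null; python3 -c 'from h import *;go(J(-15,0.7,20)+[0,0,.012])'
```

```text
t 34.6 pos [0.4217 0.0495 0.1878] F [-0.7452 -0.418   0.1368] op 0.4802413074335776 ff 0.0 j7 1.0046744245316852
yang 98.768125295384 tool units [-2.9843  0.003   2.1214]
```

```bash
python3 -m creep '[-0.75,0,0,0,-1,-0.75,0,0,0,-1,-0.75,0,0,0,-1,-0.73,0,0,0,-1,0,0,0.9,0,-1,0,0,0.9,0,-1,0,0,0.25,0,-1,0,0,0,0,-1]' |egrep 'posi|force|open'
python3 -m creep '[0,0,0.1,0,-1,0,0,0.1,0,-1,0,0,0,0,-1]' |egrep 'posi|force|open'
python3 -m creep '[0,0,0.06,0,-1,0,0,0,0,-1]' |egrep 'posi|force|open'
```

```text
position: [0.538, 0.0673, 0.1048]
force: [-1.0, -0.3, -0.3]
opening: 0.005
finger_force: 0.0
position: [0.5394, 0.0675, 0.0987]
force: [-0.5, -0.3, 0.7]
opening: 0.008
finger_force: 0.0
position: [0.5391, 0.0675, 0.0958]
force: [0.8, -0.4, 0.0]
opening: 0.005
finger_force: 0.0
```

```bash
python3 -m creep '[0,0,0.04,0,-1,0,0,0,0,-1]' |egrep 'posi|force:'
python3 -m creep '[0,0,0.04,0,-1,0,0,0,0,-1]' |egrep 'posi|force:'
python3 -m creep '[0,0,0.03,0,-1,0,0,0,0,-1]' |egrep 'posi|force:'
```

```text
position: [0.5394, 0.0676, 0.0944]
force: [-1.0, -0.1, 3.8]
finger_force: 1.8
position: [0.5396, 0.0676, 0.094]
force: [-1.9, -0.2, 15.3]
finger_force: 7.0
position: [0.5397, 0.0676, 0.0938]
force: [-5.2, -1.9, 22.7]
finger_force: 11.3
```

Stiff contact with no give, so it is seated. Now back to the knob (last TCP there was 0.636, -0.030, 0.173).

```bash
python3 -m creep '[0,0,-0.5,0,-1,0,0,-1,0,-1,0,0,-1,0,0,0,0,-1,0,0,0,0,-0.7,0,0,0,0,0,0,0]' >/dev/null
python3 -c 'from h import *;go([.636,-.0297,.173],98.73)'
```

```text
t 37.1 pos [0.5412 0.0683 0.263 ] F [-0.0063  0.3346 -0.1253] op 0.34309950829922226 ff 0.0 j7 1.164899003744919
yang 98.75649420363331 tool units [-1.9521 -2.7835  2.2646] 0.0038534257174585224
```

```bash
python3 -m creep '[-0.4,-0.56,0,0,0,-0.4,-0.56,0,0,0,-0.4,-0.56,0,0,0,-0.4,-0.56,0,0,0,-0.36,-0.54,0,0,0,0,0,0,0,0,0,0,0.9,0,0,0,0,0.9,0,0,0,0,0.42,0,0,0,0,0,0,0]' >/dev/null
python3 -c 'from h import *;go([.636,-.0297,.173],98.73)'
python3 -m creep '[0,0,0,0,-1,0,0,0,0,-1,0,0,0,0,-1,0,0,0,0,-1,0,0,0,0,-1]' 25
python3 - <<'E'
from h import *
s=r.sense();E=s["ee_rot"];k=s["position"]+[0,0,.0154]
q=JR.T@(k-JP)*1000;print(q,"theta",np.arctan2(-q[1],78-q[0]),np.arctan2(-q[1]+.8,77-q[0]))
th=1.77;prev=knob(th)
while th>-.05:
    th-=.11;n=knob(th);print(round(th,2),np.round(E.T@(n-prev)/.04,3));prev=n
E
```

```text
t 38.1 pos [ 0.6271 -0.0314  0.1679] F [-7.389  -2.9098 10.1712] op 0.4988005550072435 ff 5.69286810234189 j7 1.3262621870173728
yang 98.84894564509564 tool units [-0.2234  0.0067 -0.1299] 0.017299942815229064
t: 38.6
position: [0.6334, -0.031, 0.1701]
ee_rot: [[-0.988, -0.152, -0.0], [-0.152, 0.988, -0.001], [0.0, -0.001, -1.0]]
force: [0.8, -1.6, -1.4]
opening: 0.167
finger_force: 25.0
[  99.4905 -111.1867   62.9529] theta 1.7617249461433442 1.768991616579752
1.66 [ 0.264 -0.044  0.152]
1.55 [ 0.266 -0.01   0.154]
1.44 [0.266 0.024 0.154]
1.33 [0.262 0.057 0.151]
1.22 [0.255 0.09  0.147]
1.11 [0.245 0.122 0.141]
1.0 [0.232 0.152 0.134]
0.89 [0.216 0.181 0.125]
0.78 [0.197 0.207 0.114]
0.67 [0.177 0.231 0.102]
0.56 [0.154 0.252 0.089]
0.45 [0.129 0.27  0.074]
0.34 [0.102 0.284 0.059]
0.23 [0.075 0.295 0.043]
0.12 [0.046 0.303 0.027]
0.01 [0.017 0.307 0.01 ]
-0.1 [-0.012  0.308 -0.007]
```

```bash
python3 -m creep '[0.264,-0.044,0.152,0,-1,0.266,-0.01,0.154,0,-1,0.266,0.024,0.154,0,-1,0.262,0.057,0.151,0,-1,0.255,0.09,0.147,0,-1]' 25 |egrep 'posi|force'
python3 -c 'from h import *;go(knob(1.22)+[0,0,-.0154],98.73)'
python3 -m creep '[0.245,0.122,0.141,0,-1,0.232,0.152,0.134,0,-1,0.216,0.181,0.125,0,-1,0.197,0.207,0.114,0,-1,0.177,0.231,0.102,0,-1]' 25 |egrep 'posi|force'
python3 -c 'from h import *;go(knob(.67)+[0,0,-.0154],98.73)'
```

```text
position: [0.5837, -0.0284, 0.1417]
force: [2.8, 10.0, 7.1]
finger_force: 25.0
t 39.1 pos [ 0.5837 -0.0284  0.1417] F [ 2.8073 10.0327  7.0872] op 0.15865608788852978 ff 25.049007833003998 j7 1.26238470921201
yang 98.86524350123798 tool units [ 0.0811 -0.1031  0.0377] 0.019670369904398154
position: [0.5425, 0.0048, 0.1203]
force: [6.9, 11.8, 25.6]
finger_force: 29.1
t 39.6 pos [0.5425 0.0048 0.1203] F [ 6.9213 11.8447 25.6131] op 0.13185644621999412 ff 29.10232074558735 j7 1.1437057951171283
yang 99.03702939623346 tool units [ 0.2591 -0.1894  0.1114] 0.04465561553903465
```

```bash
python3 - <<'E'
from h import *
s=r.sense();q=JR.T@(s["position"]+[0,0,.0154]-JP)*1000;print(q,np.hypot(78-q[0],q[1]),np.arctan2(-q[1],78-q[0]),s["force"],s["moment"])
t=r.get_image("top");s=r.get_image("side");cv2.imwrite("pics/t8.png",t);cv2.imwrite("pics/s8.png",s)
R=lambda im,x,y,w,h,k:cv2.resize(im[y:y+h,x:x+w],None,fx=k,fy=k,interpolation=cv2.INTER_CUBIC)
cv2.imwrite("pics/z8.png",np.hstack([R(t,285,105,80,100,5),R(s,250,200,80,100,5)]))
E
```

```text
[  1.449  -61.9704  62.0384] 98.49050252053165 0.6805256046815414 [ 6.9213 11.8447 25.6131] [ 2.9409 -1.4047 -0.1953]
```

View pics/z8.png

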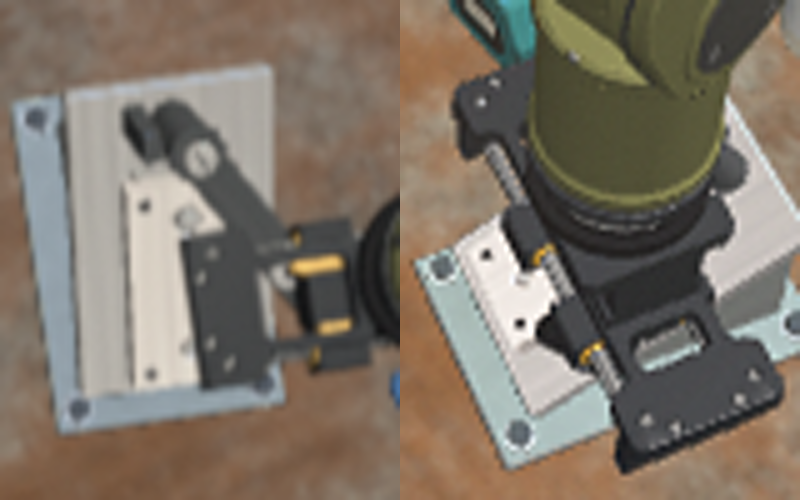

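The grip slid uphill off the knob's middle: opening 11.6 mm, radius 98 instead of 112. The bush arm itself stands near 0.6 rad and the plate is undisturbed. Release, rise and regrasp a little higher on the knob.

```bash
python3 -m creep '[0,0,0,0,0,0,0,0,0,0,0,0,-0.6,0,0,0,0,-1,0,0,0,0,-0.8,0,0,0,0,0,0,0]' >/dev/null
python3 - <<'E'
from h import *
go(J(-14,-62,67)+[0,0,-.0135],98.73)
E
```

```text
t 40.3 pos [ 0.5352 -0.0052  0.2148] F [-0.3975  0.174   0.0194] op 0.505189302421459 ff 0.0 j7 1.2424066921399883
yang 98.7006177800932 tool units [0.1929 0.2223 2.4011] -0.004273470657656762
```

```bash
python3 -m creep '[0.19,0.22,0,0,0,0,0,0.9,0,0,0,0,0.9,0,0,0,0,0.4,0,0,0,0,0,0,0]' 25|egrep 'posi|force'
python3 -m creep '[0,0,0.1,0,0,0,0,0.1,0,0,0,0,0,0,0]' |egrep 'posi|force'
python3 -m creep '[0,0,0,0,-1,0,0,0,0,-1,0,0,0,0,-1,0,0,0,0,-1,0,0,0,0,-1]' 25
python3 - <<'E'
from h import *
s=r.sense();q=JR.T@(s["position"]+[0,0,.0135]-JP)*1000;print(q,np.hypot(77-q[0],q[1]-.8))
E
```

```text
position: [0.5205, 0.0025, 0.12]
force: [0.7, -0.1, -0.1]
finger_force: 0.0
position: [0.5243, 0.0025, 0.1156]
force: [0.5, 0.2, 0.7]
finger_force: 0.0
t: 41.6
position: [0.5242, 0.0021, 0.1155]
ee_rot: [[-0.988, -0.152, -0.0], [-0.152, 0.988, -0.001], [0.0, -0.0, -1.0]]
force: [-1.0, -0.3, 1.2]
opening: 0.173
finger_force: 25.0
[-17.8795 -61.9013  65.5705] 113.72589442381303
```

```bash
python3 -m creep '[0.15,0.26,0.082,0,-1,0.12,0.275,0.068,0,-1]' 25|egrep 'posi|force'
python3 -m creep '[0.095,0.288,0.053,0,-1,0.065,0.297,0.036,0,-1]' 25|egrep 'posi|force'
python3 -m creep '[0.02,0.15,0.01,0,-1,0.01,0.1,0.005,0,-1]' 25|egrep 'posi|force|open'
python3 - <<'E'
from h import *
s=r.sense();q=JR.T@(s["position"]+[0,0,.0135]-JP)*1000;print(q,np.hypot(77-q[0],q[1]-.8),np.arctan2(.8-q[1],77-q[0]))
E
```

```text
position: [0.5105, 0.0211, 0.1095]
force: [1.0, -2.7, 1.1]
finger_force: 25.0
position: [0.4996, 0.0444, 0.1054]
force: [1.4, -4.0, -2.3]
finger_force: 25.0
position: [0.4965, 0.0544, 0.1047]
force: [-0.3, -3.9, -6.7]
opening: 0.166
finger_force: 25.0
[-40.135   -6.0108  65.8442] 117.33283248991772 0.0580798607579575
```

```bash
python3 -m creep '[-0.03,0.06,0.02,0,-1,-0.02,0.05,0.02,0,-1]' 25|egrep 'posi|force:'
python3 -m creep '[0,0.04,0,0,-1,0,0.03,0,0,-1]' 25|egrep 'posi|force:'
python3 -c 'from h import *;st()'
```

```text
position: [0.4957, 0.0575, 0.1038]
force: [-9.6, -4.4, 13.8]
finger_force: 25.0
position: [0.4952, 0.06, 0.1039]
force: [-7.7, -3.9, 7.6]
finger_force: 25.0
t 42.6 pinch [-45.5592  -0.2908  57.2554] Fjig [-2.1065 -2.6905 12.7468]
```

```bash
python3 -m creep '[0,0.03,-0.01,0,-1,0,0,0,0,-1]' 25|egrep 'posi|force:'
python3 -m creep '[0,0.03,-0.01,0,-1,0,0,0,0,-1]' 25|egrep 'posi|force:'
python3 -m creep '[0,0.03,0,0,-1,0,0,0,0,-1]' 25|egrep 'posi|force:'
python3 -c 'from h import *;st()'
```

```text
position: [0.495, 0.0609, 0.1039]
force: [-6.3, -4.3, 3.9]
finger_force: 25.0
position: [0.495, 0.0609, 0.104]
force: [-5.6, -6.1, 0.5]
finger_force: 25.0
position: [0.4949, 0.061, 0.104]
force: [-4.3, -8.2, 0.7]
finger_force: 25.0
t 43.2 pinch [-45.6476   0.7182  57.428 ] Fjig [-3.1853 -7.444   5.3977]
```

Stop felt: y holds at 0.061 while the force grows. One more small push, then release and back off.

```bash
python3 -m creep '[0,0.04,0,0,-1,0,0,0,0,-1]' 25|egrep 'posi|force:'
python3 -m creep '[0,-0.05,0,0,-0.4,0,-0.04,0,0,-0.3,0,0,0,0,0,0,0,-0.5,0,0,0,0,-1,0,0,0,0,-1,0,0,0.9,0,-0.7,0,0,0.9,0,0,0,0,0,0,0,0,0]' |egrep 'posi|force:'
python3 - <<'E'
from h import *
t=r.get_image("top");s=r.get_image("side");cv2.imwrite("pics/t9.png",t);cv2.imwrite("pics/s9.png",s)
R=lambda im,x,y,w,h,k:cv2.resize(im[y:y+h,x:x+w],None,fx=k,fy=k,interpolation=cv2.INTER_CUBIC)
cv2.imwrite("pics/z9.png",np.hstack([R(t,285,105,80,100,5),R(s,250,200,80,100,5)]))
E
```

```text
position: [0.4949, 0.061, 0.104]
force: [-4.0, -10.9, 0.3]
finger_force: 25.0
position: [0.4227, 0.0513, 0.2333]
force: [-0.3, 0.8, -0.2]
finger_force: 0.0
```

View pics/z9.png

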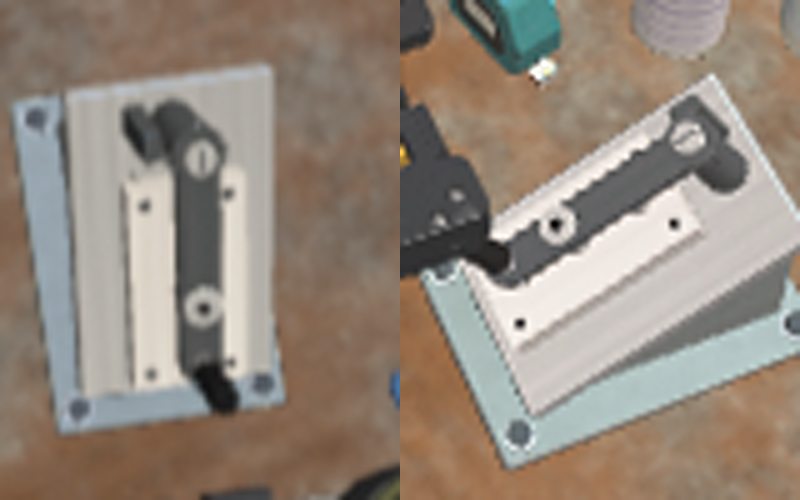

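The arm lies over the middle of the plate and the corner marks are unchanged. I check the angle numerically, then hand in.

```bash
python3 - <<'E'
from h import *
zt=lambda X,Y:(285+(X+.5)/5-.5,105+(Y+.5)/5-.5)
zs=lambda X,Y:(250+(X-400+.5)/5-.5,200+(Y+.5)/5-.5)
q=[JR.T@(tri(zt(*a),zs(*b))[0]-JP)*1000 for a,b in(((202,160),(688,137)),((204,306),(556,225)))]
d=q[0]-q[1];th=np.arctan2(d[1],d[0]);print(q,th)
s=r.sense();print(s["position"],s["t"])
if abs(th)<.04:print(r.job_done())
E
```

```text
[array([78.1386,  0.3072, 49.5141]), array([-0.1582,  0.48  , 47.4231])] -0.0022070658772758303
[0.4276 0.0526 0.2331] 44.4
the job is handed in; nothing more can be done
None
```

The job is handed in at 44.4 s: the plate sits flush on both pins, large hole on the large pin, the bush arm is back against its stop (measured 0.00 rad), and I moved none of the other things on the bench.

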